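# Build up and load the reference-cell rack

## Task

Get the quartz reference cells ready to travel: lower the two tiers drilled for cells over the four posts of the rack base, one standing squarely on the other, then move every cell from the grey holding block into the rack, one to a hole and standing right down on the base, and finally lower the deep cover, the one without cell holes, over the posts until it sits flat on the upper tier. Keep the cells upright and leave the other things on the cart where they are.

Things in the scene. Friction and masses are not known exactly. Their poses are not given: they have to be found in the camera images.
- rack: Rack base, fixed: dark slab 216 x 76 x 16 mm with four steel posts, 10 mm diameter, at x=+-83, y=+-17.5; tips 140 mm above the cart, tapering to 3 mm over the last 12 mm. Origin: centre of underside; x along length (near world y), z up. When seated, the origins above the rack's: lower tier and cells 16 mm, upper tier 48, cover 80. A cell's top is then 39 mm above the upper tier.
- tier_a: A low folded aluminium tier: top plate 196 x 58 mm, 8 thick, on two 6 mm end flanges (short ends; long sides open), 32 mm high, 260 g. Post holes 13 mm at x=+-83, y=+-17.5; five 26 mm cell holes at x=0, +-31, +-62, y=0. Origin: centre of underside; x along length (near world y at start), z up. Half-turn symmetric. Hold across the 58 mm at mid-length.
- tier_b: As tier_a; either may be the lower: a low folded aluminium tier: top plate 196 x 58 mm, 8 thick, on two 6 mm end flanges (short ends; long sides open), 32 mm high, 260 g. Post holes 13 mm at x=+-83, y=+-17.5; five 26 mm cell holes at x=0, +-31, +-62, y=0. Origin: centre of underside; x along length (near world y at start), z up. Half-turn symmetric. Hold across the 58 mm at mid-length.
- cover: Deep folded aluminium cover: top plate 196 x 58 mm, 8 thick, on two 6 mm end flanges, 52 mm high, 320 g; only the four 13 mm post holes (x=+-83, y=+-17.5), no cell holes. Origin: centre of underside; x along length (near world y at start), z up. Half-turn symmetric. Hold across the 58 mm at mid-length, by the edges of the top plate.
- block: Holding block, fixed: grey, 180 x 50 mm, 30 mm high, with a row of five pockets 26 mm wide and 20 mm deep at x=0, +-36, +-72 mm, y=0, in which the cells stand at the start. Origin: centre of its underside; x along the row (near world y).
- cell0: Quartz reference cell: upright cylinder 22 mm across, 103 mm tall, 70 g, cloudy quartz between metal end caps; the upper cap, 32 mm long, is the place to hold it; foot coned over 5 mm to 14 mm across. Origin: centre of underside, z up. Starts standing in a block pocket, underside 10 mm above the cart. May be absent.
- cell1: Quartz reference cell: upright cylinder 22 mm across, 103 mm tall, 70 g, cloudy quartz between metal end caps; the upper cap, 32 mm long, is the place to hold it; foot coned over 5 mm to 14 mm across. Origin: centre of underside, z up. Starts standing in a block pocket, underside 10 mm above the cart. May be absent.
- cell2: Quartz reference cell: upright cylinder 22 mm across, 103 mm tall, 70 g, cloudy quartz between metal end caps; the upper cap, 32 mm long, is the place to hold it; foot coned over 5 mm to 14 mm across. Origin: centre of underside, z up. Starts standing in a block pocket, underside 10 mm above the cart. May be absent.
- cell3: Quartz reference cell: upright cylinder 22 mm across, 103 mm tall, 70 g, cloudy quartz between metal end caps; the upper cap, 32 mm long, is the place to hold it; foot coned over 5 mm to 14 mm across. Origin: centre of underside, z up. Starts standing in a block pocket, underside 10 mm above the cart. May be absent.
- cell4: Quartz reference cell: upright cylinder 22 mm across, 103 mm tall, 70 g, cloudy quartz between metal end caps; the upper cap, 32 mm long, is the place to hold it; foot coned over 5 mm to 14 mm across. Origin: centre of underside, z up. Starts standing in a block pocket, underside 10 mm above the cart. May be absent.
- rack_spot0 (a point): point on the top of the rack's slab on its centre line, -62 mm along the rack's x from its centre: where a cell stands under cell hole 0 of the seated tiers.
- rack_spot1 (a point): point on the top of the rack's slab on its centre line, -31 mm along the rack's x from its centre: where a cell stands under cell hole 1 of the seated tiers.
- rack_spot2 (a point): point on the top of the rack's slab on its centre line, 0 mm along the rack's x from its centre: where a cell stands under cell hole 2 of the seated tiers.
- rack_spot3 (a point): point on the top of the rack's slab on its centre line, 31 mm along the rack's x from its centre: where a cell stands under cell hole 3 of the seated tiers.
- rack_spot4 (a point): point on the top of the rack's slab on its centre line, 62 mm along the rack's x from its centre: where a cell stands under cell hole 4 of the seated tiers.
- collar: Bystander: dull brass post collar, ring 42 mm across, 22 mm high, with a thumbscrew; loose. Origin: centre of its underside.
- gimbal: Bystander: black gimbal mirror mount on a round foot, 96 mm wide, about 160 mm tall; loose. Origin: centre of its underside.
- prism_stage: Bystander: cloudy quartz prism clamped on a square grey stage 90 x 90 mm, 80 mm tall in all; loose. Origin: centre of its underside.
- fork_a: Bystander: nickel-plated pedestal fork, flat U of 86 x 42 x 10 mm with a screw in its slot, on the near side of the rack; loose. Origin: centre of its underside.
- fork_b: Bystander: nickel-plated pedestal fork like the other, on the far right of the cart; loose. Origin: centre of its underside.

How it is judged:
On the way, in this order (a step that is already met when the one before it is completed fails the run):
1. a tier is fully down over the posts, flat on the rack base (((z of tier_a in the frame of rack between 0.013 and 0.019 m and horizontal distance between tier_a and rack below 0.005 m and angle between the x axis of tier_a and the x axis of rack, either way round below 0.06 rad and angle between tier_a's own z axis and vertical below 0.04 rad) or (z of tier_b in the frame of rack between 0.013 and 0.019 m and horizontal distance between tier_b and rack below 0.005 m and angle between the x axis of tier_b and the x axis of rack, either way round below 0.06 rad and angle between tier_b's own z axis and vertical below 0.04 rad))), for 0.2 s.
2. the other tier is fully down over the posts, flat on the first ((((z of tier_a in the frame of rack between 0.013 and 0.019 m and horizontal distance between tier_a and rack below 0.005 m and angle between the x axis of tier_a and the x axis of rack, either way round below 0.06 rad and angle between tier_a's own z axis and vertical below 0.04 rad) and (z of tier_b in the frame of rack between 0.045 and 0.051 m and horizontal distance between tier_b and rack below 0.005 m and angle between the x axis of tier_b and the x axis of rack, either way round below 0.06 rad and angle between tier_b's own z axis and vertical below 0.04 rad)) or ((z of tier_b in the frame of rack between 0.013 and 0.019 m and horizontal distance between tier_b and rack below 0.005 m and angle between the x axis of tier_b and the x axis of rack, either way round below 0.06 rad and angle between tier_b's own z axis and vertical below 0.04 rad) and (z of tier_a in the frame of rack between 0.045 and 0.051 m and horizontal distance between tier_a and rack below 0.005 m and angle between the x axis of tier_a and the x axis of rack, either way round below 0.06 rad and angle between tier_a's own z axis and vertical below 0.04 rad)))), for 0.2 s.
3. every cell stands in the rack, through both tiers and down on the base ((horizontal distance between cell0 and rack_spot0 below 0.006 m or horizontal distance between cell0 and rack_spot1 below 0.006 m or horizontal distance between cell0 and rack_spot2 below 0.006 m or horizontal distance between cell0 and rack_spot3 below 0.006 m or horizontal distance between cell0 and rack_spot4 below 0.006 m) and z of cell0 in the frame of rack between 0.013 and 0.019 m and angle between each of cell0, cell1, cell2, cell3, cell4's own z axis and vertical below 0.12 rad and (horizontal distance between cell1 and rack_spot0 below 0.006 m or horizontal distance between cell1 and rack_spot1 below 0.006 m or horizontal distance between cell1 and rack_spot2 below 0.006 m or horizontal distance between cell1 and rack_spot3 below 0.006 m or horizontal distance between cell1 and rack_spot4 below 0.006 m) and z of cell1 in the frame of rack between 0.013 and 0.019 m and (horizontal distance between cell2 and rack_spot0 below 0.006 m or horizontal distance between cell2 and rack_spot1 below 0.006 m or horizontal distance between cell2 and rack_spot2 below 0.006 m or horizontal distance between cell2 and rack_spot3 below 0.006 m or horizontal distance between cell2 and rack_spot4 below 0.006 m) and z of cell2 in the frame of rack between 0.013 and 0.019 m and (horizontal distance between cell3 and rack_spot0 below 0.006 m or horizontal distance between cell3 and rack_spot1 below 0.006 m or horizontal distance between cell3 and rack_spot2 below 0.006 m or horizontal distance between cell3 and rack_spot3 below 0.006 m or horizontal distance between cell3 and rack_spot4 below 0.006 m) and z of cell3 in the frame of rack between 0.013 and 0.019 m and (horizontal distance between cell4 and rack_spot0 below 0.006 m or horizontal distance between cell4 and rack_spot1 below 0.006 m or horizontal distance between cell4 and rack_spot2 below 0.006 m or horizontal distance between cell4 and rack_spot3 below 0.006 m or horizontal distance between cell4 and rack_spot4 below 0.006 m) and z of cell4 in the frame of rack between 0.013 and 0.019 m), for 0.2 s.
4. the cover is fully down over the posts, flat on the upper tier (z of cover in the frame of rack between 0.077 and 0.083 m and horizontal distance between cover and rack below 0.005 m and angle between the x axis of cover and the x axis of rack, either way round below 0.06 rad and angle between cover's own z axis and vertical below 0.04 rad), for 0.2 s.
At the end, for the whole second after the job is handed in: Tiers and cover fully down over the posts, stacked on the base: height within 3 mm, centre within 5 mm of the rack's, in line within 0.06, level within 0.04 rad. Each cell present: foot within 3 mm of the base's top and 6 mm of a rack spot, upright within 0.12 rad. All released, at rest (all of step 3 and all of step 4 and (((z of tier_a in the frame of rack between 0.013 and 0.019 m and horizontal distance between tier_a and rack below 0.005 m and angle between the x axis of tier_a and the x axis of rack, either way round below 0.06 rad and angle between tier_a's own z axis and vertical below 0.04 rad) and (z of tier_b in the frame of rack between 0.045 and 0.051 m and horizontal distance between tier_b and rack below 0.005 m and angle between the x axis of tier_b and the x axis of rack, either way round below 0.06 rad and angle between tier_b's own z axis and vertical below 0.04 rad)) or ((z of tier_b in the frame of rack between 0.013 and 0.019 m and horizontal distance between tier_b and rack below 0.005 m and angle between the x axis of tier_b and the x axis of rack, either way round below 0.06 rad and angle between tier_b's own z axis and vertical below 0.04 rad) and (z of tier_a in the frame of rack between 0.045 and 0.051 m and horizontal distance between tier_a and rack below 0.005 m and angle between the x axis of tier_a and the x axis of rack, either way round below 0.06 rad and angle between tier_a's own z axis and vertical below 0.04 rad))) and contact force between the fingers and tier_a below 0.1 N and linear speed of each of tier_a, tier_b, cover, cell0, cell1, cell2, cell3, cell4 below 0.02 m/s and contact force between the fingers and tier_b below 0.1 N and contact force between the fingers and cover below 0.1 N and contact force between the fingers and cell0 below 0.1 N and contact force between the fingers and cell1 below 0.1 N and contact force between the fingers and cell2 below 0.1 N and contact force between the fingers and cell3 below 0.1 N and contact force between the fingers and cell4 below 0.1 N); the robot touches nothing.
It fails at once if a bystander (collar, gimbal, prism stage or fork) is pushed more than 40 mm from its place (distance of any of collar, gimbal, prism_stage, fork_a, fork_b from where it was at the start of the episode above 0.04 m).
It fails at once if a bystander (gimbal or prism stage) is knocked over (angle between any of gimbal, prism_stage's own z axis and vertical above 0.5 rad).
It fails at once if a cell is tipped over (more than 0.9 rad) (angle between any of cell0, cell1, cell2, cell3, cell4's own z axis and vertical above 0.9 rad).
Of cell0, cell1, cell2, cell3, cell4 only 3 to 5 are there at a start; the rules pass over those that are not, and their reading is None.
At some moment in a run one of tier_a, tier_b, cover may be knocked a few centimetres aside while the robot is not near it.
It also fails if it takes over 210 s, if anything falls off the work surface, if the arm or the gripper's body presses on something with over 40 N, if the wrist force passes 120 N, or if a joint passes its speed limit or range.

## Robot

A 6-joint arm with a two-finger parallel gripper is mounted at the origin on the work surface. World frame = base frame: x ahead of the robot, y to its left, z up, the work surface at z = 0. Lengths are in m, angles in rad, forces in N, time in s.
With the tool pointing down it reaches from about 0.35 to 1 m from the base axis. Payload 7.1 kg.
Tool frame: the origin (TCP) lies on the mounting face of the last link; the fingertips stand 173 mm ahead of it and the grasp point (between the pads) lies 155 mm ahead of it (bot.tip_reach is the distance from the TCP to the fingertips, in m); y points along the fingers, x is the direction in which the jaws open and shut, and the axes are right-handed (so a half turn about y gives the same grasp; the last joint's range is limited). The gripper opens to 85 mm and grips with 20 to 120 N. Pads are 22 mm wide; open, the fingers measure 114 mm over their backs; the gripper's body (76 mm by 85 mm) begins 54 mm behind the grasp point. The pads swing forward as they close: fully open they stand 13 mm farther back than shut.
Start: joints at [1.316, 0.423, 1.63, -0, 1.089, -0.019], TCP at [0.146, 0.608, 0.405] pointing down, gripper open.
Joint ranges: [-3, 3], [-0.9, 2.11], [0.09, 2.58], [-1.31, 4.45], [0.11, 2.69], [-2.54, 2.54]. Speed limits (rad/s): [2.39, 2.39, 3.01, 3.14, 3.14, 3.14].

## Interface

Orientations are given as a rotation vector (axis times angle).
In Python, from rig import bot gives the robot as it stands. Calls block until the motion is done:
- bot.goto(position, orientation): joint-space move of the TCP to a pose.
- bot.move_l(position, rotation=None, velocity=0.15): straight line of the TCP; rotation=None keeps the orientation; velocity is the mean speed in m/s.
- bot.move_j(angles): joint-space move.
- bot.move_gripper(opening, strength=None): finger opening in m; strength is the grip in N (None keeps the last); returns when the fingers have stopped.
- bot.pause(seconds).
- bot.ik(position, orientation): joint angles nearest the present ones, or None.
- bot.get_image(name): name is "scene" or "top" or "wrist"; returns the picture (480x640x3 uint8, red, green, blue); there is no depth.
- bot.camera_info(name): a dict with "camera_matrix" (3x3 intrinsics, pixels), "origin" and "attitude" of the camera in the world; the wrist camera has in their place "mount" (4x4, takes a point from camera to tool coordinates, whose origin is the TCP and whose axes are the tool frame's). Camera axes: x right, y up, looking along -z (the intrinsics and any distortion apply to the point x, -y, -z); pixel columns grow to the right and rows downward; lengths in m; the calibration is good to about 2 mm. A picture is of the moment at which its call begins: read the wrist's pose just before it. camera_info takes no time and is no camera call.
A pose or a line that the arm cannot do raises bot.MotionError and nothing moves.
- bot.finish_job(): hands the job in, once; it reports no verdict.
Readings, each from a call of its own:
- bot.read_t(): time.
- bot.read_qpos(): joint angles.
- bot.read_joint_vel(): joint speeds.
- bot.read_joint_torque(): joint torques, N m.
- bot.read_position(): TCP position.
- bot.read_tool_rot(): TCP orientation.
- bot.read_contact_force(): force on the tool from outside, world axes, zero at the start.
- bot.read_torque(): the same for the moment, N m.
- bot.read_finger_gap(): finger opening in m.
Only numpy, scipy, OpenCV 4.12 (cv2) and the standard library are available. Lean on these libraries where they do the work, as an engineer would, in place of code of your own. Each camera call takes 0.05 s, during which the arm holds its last target. There are 200 camera calls.

## Working session

There is one attempt and no reset: what is moved stays moved. The work goes in short steps, each a Python script; the robot and the scene stay as the last script left them, time stands still between calls to the robot, and variables do not carry over. Pictures are saved under pics/ and viewed, about 12 in all and at most 16, crops included, and the job is handed in when it is done.

```bash
ls; mkdir -p pics; python3 - <<'E'
from rig import bot
import cv2,numpy as np
np.set_printoptions(precision=4,suppress=True)
for n in("scene","top"):
    cv2.imwrite(f"pics/{n}0.png",bot.get_image(n)[...,::-1])
for n in("scene","top","wrist"):print(n,bot.camera_info(n))
print(bot.read_t(),bot.read_tool_rot(),bot.tip_reach)
E
```

```text
pics
scene {'camera_matrix': array([[495.715 ,   0.    , 323.2477],
       [  0.    , 495.715 , 240.5462],
       [  0.    ,   0.    ,   1.    ]]), 'origin': array([1.0091, 0.3835, 0.7919]), 'attitude': array([0.3343, 0.7725, 2.2721])}
top {'camera_matrix': array([[465.9768,   0.    , 318.639 ],
       [  0.    , 465.9768, 237.5537],
       [  0.    ,   0.    ,   1.    ]]), 'origin': array([0.4645, 0.0018, 0.9323]), 'attitude': array([ 0.0814, -0.13  , -1.5823])}
wrist {'camera_matrix': array([[372.7777,   0.    , 321.1811],
       [  0.    , 372.7777, 236.7042],
       [  0.    ,   0.    ,   1.    ]]), 'mount': array([[ 1.    , -0.0006,  0.0004,  0.0006],
       [ 0.0005,  0.2749, -0.9615,  0.0306],
       [ 0.0005,  0.9615,  0.2749,  0.0699],
       [ 0.    ,  0.    ,  0.    ,  1.    ]])}
0.1 [-1.3124 -1.033   1.0348] 0.1734
```

View pics/scene0.png

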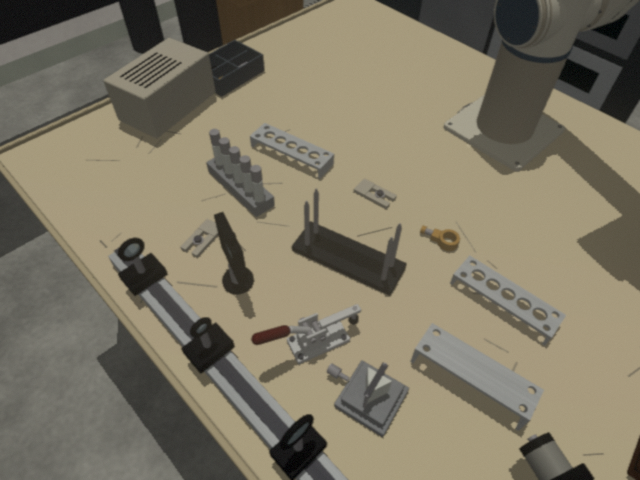

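View pics/top0.png

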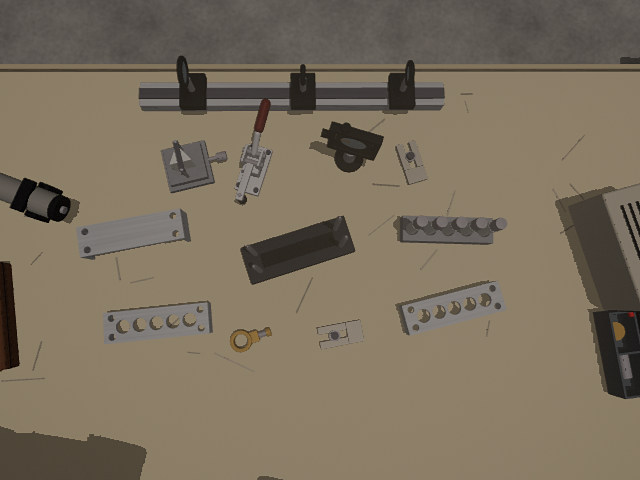

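```bash
cat > h.py <<'E'
from rig import bot
import cv2,numpy as np
from scipy.spatial.transform import Rotation as R
np.set_printoptions(precision=4,suppress=True)
def ray(n,uv,z,pose=None):
    """pixels -> world points on plane z. pose=(tcp pos, rotvec) for wrist"""
    c=bot.camera_info(n);K=c["camera_matrix"];uv=np.atleast_2d(uv).astype(float)
    d=np.c_[(uv[:,0]-K[0,2])/K[0,0],-(uv[:,1]-K[1,2])/K[1,1],-np.ones(len(uv))]
    if pose is None: Rm=R.from_rotvec(c["attitude"]).as_matrix();o=c["origin"]
    else:
        Rt=R.from_rotvec(pose[1]).as_matrix();M=c["mount"]
        Rm=Rt@M[:3,:3];o=pose[0]+Rt@M[:3,3]
    d=d@Rm.T
    return o+d*((z-o[2])/d[:,2])[:,None]
def proj(P,pose):
    c=bot.camera_info("wrist");K=c["camera_matrix"];M=c["mount"];Rt=R.from_rotvec(pose[1]).as_matrix()
    Rm=Rt@M[:3,:3];q=(np.atleast_2d(P)-pose[0]-Rt@M[:3,3])@Rm
    return np.c_[K[0,0]*q[:,0]/-q[:,2]+K[0,2],K[1,1]*-q[:,1]/-q[:,2]+K[1,2]]
def down(a):
    """tool down, jaw (tool x) axis at world angle a"""
    x=np.array([np.cos(a),np.sin(a),0]);y=np.array([0,0,-1.])
    return R.from_matrix(np.c_[x,y,np.cross(x,y)]).as_rotvec()
def look(xy,a,z=.45):
    """camera straight above xy; returns pose,image"""
    zt=np.array([-np.sin(a),np.cos(a)])
    bot.goto(np.r_[np.array(xy)-.07*zt,z],down(a));bot.pause(.2)
    p=(np.array(bot.read_position()),np.array(bot.read_tool_rot()))
    return p,bot.get_image("wrist")
E
python3 - <<'E'
from h import *
print(R.from_rotvec(bot.read_tool_rot()).as_matrix())
for k,(uv,z) in dict(rack=([298,250],.016),tL=([157,323],.032),tR=([454,307],.032),cov=([132,233],.052),block=([447,230],.03),
 rackends=([[247,262],[348,235]],.016),tLends=([[107,326],[209,320]],.032),tRends=([[404,318],[504,296]],.032),covends=([[79,240],[186,225]],.052)).items():
    P=ray("top",uv,z)[:,:2];print(k,P.tolist(), np.arctan2(*(P[-1]-P[0])[::-1]))
p=(np.array(bot.read_position()),np.array(bot.read_tool_rot()))
for a in (0,np.pi,.2,-.2):
  for xy in ([.44,.04],[.3,.33],[.33,-.27],[.49,.37],[.5,-.25]):
    for z in(.45,.2): 
      q=bot.ik(np.r_[xy,z],down(a)); print(a,xy,z,None if q is None else np.round(q,2))
E
```

```text
[[ 0.2336 -0.0003 -0.9723]
 [ 0.9723 -0.0013  0.2336]
 [-0.0013 -1.      0.    ]]
rack [[0.5638405268792869, 0.013697251917557116]] 0.0
tL [[0.4272557235658108, 0.28032993929009237]] 0.0
tR [[0.4476768949015726, -0.2859460333691652]] 0.0
cov [[0.5962547244695118, 0.32585587470350513]] 0.0
block [[0.5982334438008506, -0.2809879438089093]] 0.0
rackends [[0.5414627283420108, 0.11392212295055092], [0.5925705933051586, -0.08604405157370164]] -1.320570438856509
tLends [[0.42334353860816265, 0.3730851058236558], [0.4311335475009164, 0.1830788358167952]] -1.5298205812806276
tRends [[0.428446524708198, -0.18810983809773396], [0.4671530758710471, -0.38503281252684046]] -1.376713710595378
covends [[0.5841397770274288, 0.42369686679654023], [0.6104020068638384, 0.22511284874775386]] -1.4393118626265688
0 [0.44, 0.04] 0.45 [0.06 0.09 1.97 0.   1.08 0.06]
0 [0.44, 0.04] 0.2 [0.06 0.54 2.13 0.   0.47 0.06]
0 [0.3, 0.33] 0.45 [0.81 0.1  1.96 0.   1.08 0.81]
0 [0.3, 0.33] 0.2 [0.81 0.55 2.12 0.   0.48 0.81]
0 [0.33, -0.27] 0.45 [-0.71  0.06  2.    0.    1.08 -0.71]
0 [0.33, -0.27] 0.2 [-0.71  0.53  2
[... 1343 characters left out ...]
-0.48  0.28  1.74 -0.    1.13 -0.68]
0.2 [0.5, -0.25] 0.2 [-0.48  0.64  1.87 -0.    0.63 -0.68]
-0.2 [0.44, 0.04] 0.45 [ 0.06  0.09  1.97 -0.    1.08  0.26]
-0.2 [0.44, 0.04] 0.2 [ 0.06  0.54  2.13 -0.    0.47  0.26]
-0.2 [0.3, 0.33] 0.45 [ 0.81  0.1   1.96 -0.    1.08  1.01]
-0.2 [0.3, 0.33] 0.2 [ 0.81  0.55  2.12 -0.    0.48  1.01]
-0.2 [0.33, -0.27] 0.45 [-0.71  0.06  2.   -0.    1.08 -0.51]
-0.2 [0.33, -0.27] 0.2 [-0.71  0.53  2.16 -0.    0.45 -0.51]
-0.2 [0.49, 0.37] 0.45 [ 0.63  0.36  1.61 -0.    1.17  0.83]
-0.2 [0.49, 0.37] 0.2 [ 0.63  0.69  1.75 -0.    0.71  0.83]
-0.2 [0.5, -0.25] 0.45 [-0.48  0.28  1.74 -0.    1.13 -0.28]
-0.2 [0.5, -0.25] 0.2 [-0.48  0.64  1.87 -0.    0.63 -0.28]
```

```bash
python3 - <<'E'
from h import *
import pickle
D={}
for n,xy,a in (("tL",[.427,.280],.04),("rack",[.564,.0137],.25),("block",[.598,-.281],.0)):
    p,im=look(xy,a);D[n]=(p,im);cv2.imwrite(f"pics/w_{n}.png",im[...,::-1])
pickle.dump(D,open("d.pkl","wb"))
print(bot.read_t(),proj([.427,.28,.032],D["tL"][0]))
cv2.imwrite("pics/comb.png",cv2.resize(np.hstack([D[k][1][:,120:520,::-1] for k in("tL","rack")]),(800,480)))
E
```

```text
4.9417 [[321.4563 130.9997]]
```

View pics/comb.png

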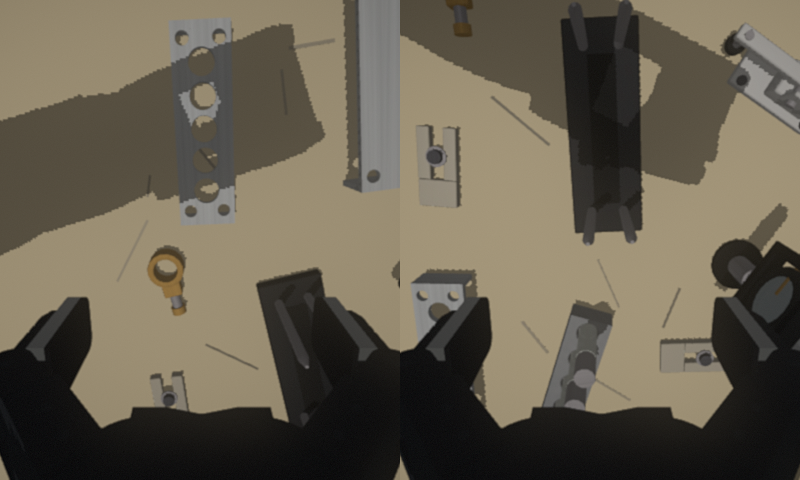

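View pics/w_block.png

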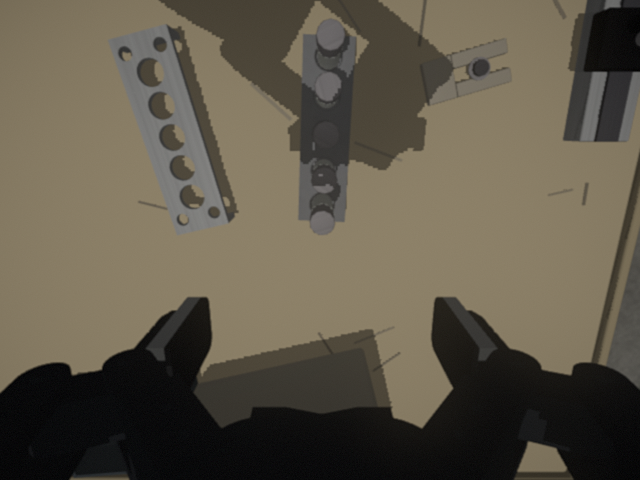

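```bash
cat >> h.py <<'E'
def grey(im,smax=50):
    return (cv2.cvtColor(im,cv2.COLOR_RGB2HSV)[...,1]<smax).astype(np.uint8)*255
def plate(im,pose,guess,z,size,smax=50):
    """grey plate nearest guess: centre xy, jaw angle, rect size, box px"""
    m=cv2.morphologyEx(grey(im,smax),cv2.MORPH_OPEN,np.ones((5,5)))
    cs,_=cv2.findContours(m,cv2.RETR_EXTERNAL,cv2.CHAIN_APPROX_NONE)
    best=None
    for c in cs:
        if cv2.contourArea(c)<3000: continue
        P=ray("wrist",c[:,0],z,pose)[:,:2]
        r=cv2.minAreaRect((P*1000).astype(np.float32))
        s=sorted(r[1]);e=abs(s[1]-size[0])+abs(s[0]-size[1])+200*np.hypot(*(np.array(r[0])/1000-guess))
        if best is None or e<best[0]:
            b=cv2.boxPoints(r)/1000;d=b[1]-b[0] if np.hypot(*(b[1]-b[0]))>np.hypot(*(b[2]-b[1])) else b[2]-b[1]
            a=(np.arctan2(d[1],d[0])+np.pi/2+np.pi/2)%np.pi-np.pi/2
            best=(e,np.array(r[0])/1000,a,s,b)
    return best
E
python3 - <<'E'
from h import *
import pickle
D=pickle.load(open("d.pkl","rb"))
out=[]
for n,g,z,s in(("tL",[.427,.28],.032,(196,58)),("block",[.4477,-.286],.032,(196,58))):
    p,im=D[n];r=plate(im,p,g,z,s);print(n,r[:4])
    v=im[...,::-1].copy();cv2.polylines(v,[proj(np.c_[r[4],np.full(4,z)],p).astype(int)],True,(0,0,255),1);out.append(v)
p,im=D["rack"];hsv=cv2.cvtColor(im,cv2.COLOR_RGB2HSV)
for uv in((200,130),(500,150),(215+50,180),(260,100),(330,130),(235,60),(290,235),(335,232)):print(uv,hsv[uv[1],uv[0]])
cv2.imwrite("pics/o1.png",np.hstack([out[0][:300,200:520],cv2.resize(im[:260,260:400,::-1],None,fx=2.3,fy=2.3)[:598,:400][:300*2][:300]])) 
a=cv2.resize(im[0:40,270:380,::-1],None,fx=7,fy=7,interpolation=0);b=cv2.resize(im[205:245,270:380,::-1],None,fx=7,fy=7,interpolation=0)
cv2.imwrite("pics/tips.png",np.vstack([a,b]))
E
```

```text
tL (np.float64(2.7097710577096374), array([0.429 , 0.2823]), np.float32(0.08538878), [59.130470275878906, 196.97694396972656])
block (np.float64(11.377614784232241), array([ 0.4522, -0.2855]), np.float32(0.23096287), [67.50152587890625, 196.97288513183594])
(200, 130) [ 20  65 161]
(500, 150) [ 20  64 160]
(265, 180) [ 20  64 163]
(260, 100) [20 62 90]
(330, 130) [23 43 24]
(235, 60) [21 67 88]
(290, 235) [ 20  64 163]
(335, 232) [ 20  65 150]
```

View pics/tips.png

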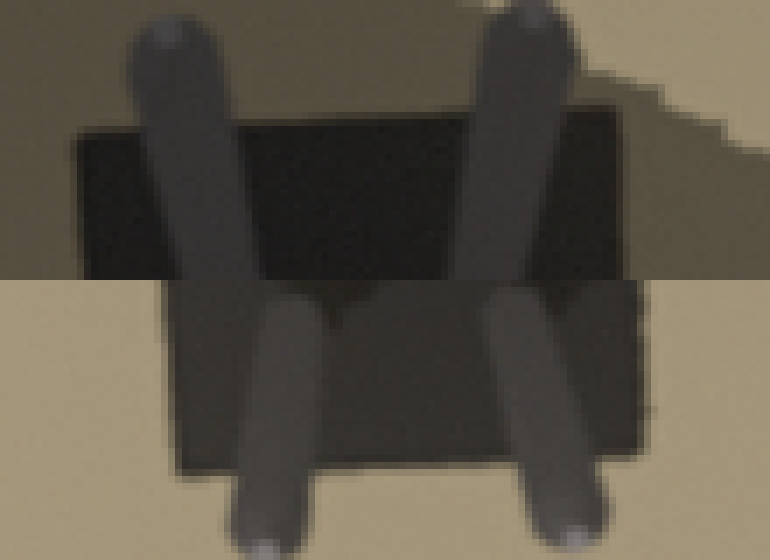

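```bash
python3 - <<'E'
from h import *
import pickle
p,im=pickle.load(open("d.pkl","rb"))["rack"]
for n,q,z in(("tips",[[294,4.6],[346.4,2],[351.9,241.9],[307.9,243.6]],.14),("slab",[[281.1,19.3],[358.3,15.1],[361.7,230.4],[295.4,232.9]],.016)):
    P=ray("wrist",np.array(q)-.5,z,p)[:,:2]
    L=(P[2]+P[3]-P[0]-P[1])/2;W=(P[1]+P[2]-P[0]-P[3])/2
    print(n,P.mean(0),np.hypot(*L),np.hypot(*W),np.arctan2(L[1],L[0])+np.pi/2,np.arctan2(W[1],W[0]))
E
```

```text
tips [0.5667 0.0141] 0.16559239952107627 0.03459138569969247 0.29688212402217085 0.2940842780202079
slab [0.5669 0.0139] 0.21419864617957646 0.07442644515887302 0.29700386340091023 0.29575354156601164
```

```bash
cat >> h.py <<'E'
RACK=np.array([.5668,.0140]);RA=.2965
def measure(g,a,ztop):
    p,im=look(g,a);r=plate(im,p,np.array(g),ztop,(196,58))
    if np.hypot(*(r[1]-g))>.008 or abs(r[2]-a)>.06:
        p,im=look(r[1],r[2]);r=plate(im,p,r[1],ztop,(196,58))
    print("plate",r[1],r[2],r[3],"t",bot.read_t());return r[1],r[2],(p,im)
def pick_plate(xy,a,ztop):
    """returns TCP z minus plate-body origin z"""
    h=.155+ztop-.008
    bot.move_gripper(.085,40)
    bot.goto(np.r_[xy,h+.10],down(a));bot.move_l(np.r_[xy,h],velocity=.12)
    bot.move_gripper(.0,40);print("gap",bot.read_finger_gap())
    bot.move_l(np.r_[xy,h+.17],velocity=.2);bot.pause(.1)
    print("lift gap",bot.read_finger_gap(),"F",bot.read_contact_force());return h
def lower(xy,z0,z1,fmax=15,step=.008,v=.06):
    """descend to z1 in steps; stop at force change > fmax"""
    f0=np.array(bot.read_contact_force());z=z0
    while z>z1+1e-6:
        z=max(z-step,z1);bot.move_l(np.r_[xy,z],velocity=v)
        f=np.array(bot.read_contact_force())-f0
        if np.linalg.norm(f)>fmax: print("force",f,"at",z);return z
    print("down",z,"dF",f);return z
E
python3 - <<'E'
from h import *
xy,a,d=measure([.429,.2823],.085,.032)
h=pick_plate(xy,a,.032)
bot.goto(np.r_[RACK,h+.16],down(RA));bot.pause(.2)
p=(np.array(bot.read_position()),np.array(bot.read_tool_rot()))
im=bot.get_image("wrist");cv2.imwrite("pics/held.png",im[...,::-1])
cv2.imwrite("pics/held_s.png",bot.get_image("scene")[...,::-1][100:420,200:500])
print(p[0],bot.read_t())
E
```

```text
plate [0.4291 0.2823] 0.08700132 [59.186363220214844, 195.9755401611328] t 7.3
gap 0.05729121853013242
lift gap 0.05705533666703403 F [ 0.2008 -0.1431 -2.1848]
[0.5666 0.0152 0.3391] 12.2
```

View pics/held.png

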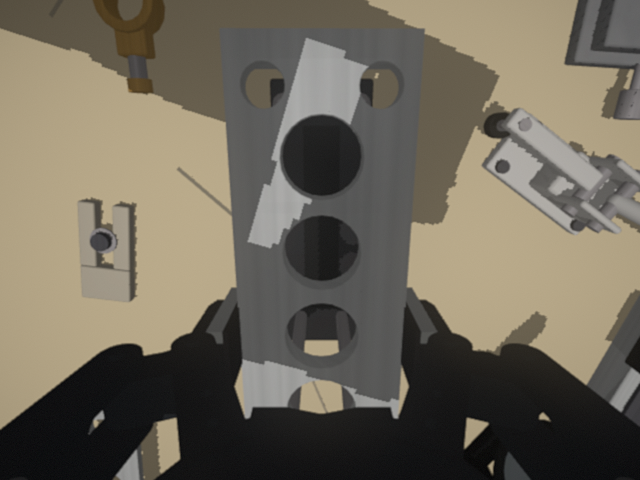

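```bash
python3 - <<'E'
from h import *
p=(np.array(bot.read_position()),np.array(bot.read_tool_rot()));print(p[0]-np.r_[RACK,.339],p[1]-down(RA))
u=np.array([np.cos(RA),np.sin(RA)]);w=np.array([-u[1],u[0]])
P=ray("wrist",[[263.5,86],[381,85.5],[321,155.5],[321.5,248]],.192,p)[:,:2]-p[0][:2]
print(np.c_[P@u,P@w]*1000)
e=ray("wrist",[[222,28],[424.5,30]],.192,p)[:,:2]-p[0][:2];print(np.c_[e@u,e@w]*1000)
E
```

```text
[-0.0001  0.0009  0.0001] [ 0.0002 -0.0011  0.0009]
[[-16.8029  82.6189]
 [ 17.433   82.8169]
 [ -0.0137  62.8187]
 [  0.1996  33.1148]]
[[-27.8141  97.7515]
 [ 28.9737  97.353 ]]
```

```bash
cat >> h.py <<'E'
def settle(xy,z,a):
    """goto with correction of the standing xy error; returns commanded xy"""
    xy=np.array(xy);bot.goto(np.r_[xy,z],down(a));bot.pause(.3)
    c=xy+(xy-np.array(bot.read_position())[:2]);bot.move_l(np.r_[c,z],velocity=.05);bot.pause(.2)
    print("err mm",(np.array(bot.read_position())[:2]-xy)*1000);return c
E
python3 - <<'E'
from h import *
h=.179
c=settle(RACK,h+.16,RA)
z=lower(c,h+.16,h+.0165)
print(bot.read_position()-np.r_[RACK,h+.016],bot.read_contact_force(),bot.read_t())
E
```

```text
err mm [-0.0162  0.0466]
down 0.1955 dF [0.7086 0.1992 6.158 ]
[0.0007 0.0001 0.0009] [ 0.7059 -0.3229  3.0695] 18.2917
```

```bash
python3 - <<'E'
from h import *
bot.move_gripper(.085,40)
p0=np.array(bot.read_position());bot.move_l(np.r_[p0[:2],.40],velocity=.25)
p,im=look(RACK,RA)
cv2.imwrite("pics/seat1.png",im[:260,180:460,::-1])
r=plate(im,p,RACK,.048,(196,58),40);print("seated",r[1]-RACK,r[2]-RA,r[3])
xy,a,d=measure([.4522,-.2855],.231,.032)
h=pick_plate(xy,a,.032)
c=settle(RACK,h+.16,RA)
p=(np.array(bot.read_position()),np.array(bot.read_tool_rot()))
im=bot.get_image("wrist");cv2.imwrite("pics/held2.png",im[...,::-1])
print(bot.read_t(),h)
E
python3 -c "
import cv2,numpy as np
a=cv2.imread('pics/seat1.png');b=cv2.imread('pics/held2.png')[:260,180:460]
cv2.imwrite('pics/c2.png',np.hstack([a,b]))"
```

```text
seated [0.0002 0.0001] 0.0027963817 [67.49533081054688, 221.87034606933594]
plate [ 0.4397 -0.311 ] 0.23455894 [59.55438995361328, 196.21038818359375] t 22.3167
gap 0.05698213127387498
lift gap 0.05713033214450809 F [-0.1458  0.5224 -2.5385]
err mm [0.0198 0.8456]
27.875 0.179
```

View pics/c2.png

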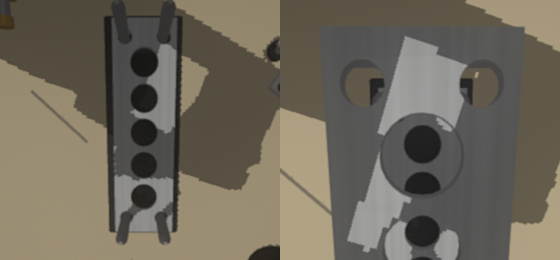

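```bash
cat >> h.py <<'E'
def settle(xy,z,a):
    xy=np.array(xy);bot.goto(np.r_[xy,z],down(a));c=xy.copy()
    for _ in range(4):
        bot.pause(.3);e=xy-np.array(bot.read_position())[:2]
        if np.hypot(*e)<.0003: break
        c=c+e;bot.move_l(np.r_[c,z],velocity=.05)
    print("err mm",e*1000);return c
E
python3 - <<'E'
from h import *
h=.179;w=np.array([-np.sin(RA),np.cos(RA)])
p=(np.array(bot.read_position()),np.array(bot.read_tool_rot()))
P=ray("wrist",[[262,82],[382,82],[322,153.5]],.192,p)[:,:2]-p[0][:2]
u=np.array([np.cos(RA),np.sin(RA)]);print(np.c_[P@u,P@w]*1000)
c=settle(RACK-.0008*w,h+.16,RA)
z=lower(c,h+.16,h+.0485)
print(bot.read_position()-np.r_[RACK,h+.048],bot.read_contact_force(),bot.read_t())
if z<h+.049:
    bot.move_gripper(.085,40)
    p0=np.array(bot.read_position());bot.move_l(np.r_[p0[:2],.40],velocity=.25)
    p,im=look(RACK,RA);cv2.imwrite("pics/seat2.png",im[...,::-1])
    p,im=look([.598,-.281],0.,.50);cv2.imwrite("pics/cells.png",im[...,::-1])
    import pickle;pickle.dump((p,im),open("c.pkl","wb"))
    a=cv2.imread('pics/seat2.png')[:260,180:460];cv2.imwrite('pics/c3.png',cv2.resize(np.hstack([a,im[:260,220:440,::-1]]),None,fx=1.6,fy=1.6))
E
```

```text
[[-17.0903  83.706 ]
 [ 17.7613  83.7257]
 [  0.3586  63.4133]]
err mm [-0.0007 -0.0095]
down 0.22749999999999998 dF [ 1.051  -0.3135  7.2635]
[ 0.0009 -0.0008  0.001 ] [ 0.6631 -0.0809  3.9892] 32.3833
```

View pics/c3.png

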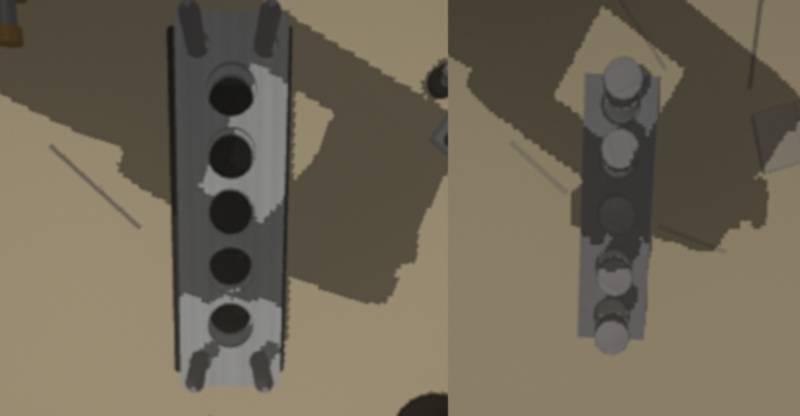

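```bash
cat >cells.py <<'E'
from h import *
import pickle
p,im=pickle.load(open("c.pkl","rb"))
C=ray("wrist",np.array([[329.4,48.75],[327.5,95],[325.6,134.4],[323.8,173.8],[321.9,210.6]])-.4,.113,p)[:,:2]
B=ray("wrist",np.array([[305.6,45.6],[353.1,48.1],[342.5,211.9],[301.25,210]])-.4,.03,p)[:,:2]
L=(B[0]+B[1]-B[2]-B[3])/2;BA=np.arctan2(L[1],L[0])-np.pi/2;w=L/np.hypot(*L)
BC=B.mean(0)
E
python3 - <<'E'
from cells import *
print(C,BC,BA,np.hypot(*L));d=C-BC
print(d@w*1000,d@np.array([w[1],-w[0]])*1000)
E
```

```text
[[ 0.6049 -0.2108]
 [ 0.6035 -0.2485]
 [ 0.6019 -0.2826]
 [ 0.6004 -0.3186]
 [ 0.5987 -0.3542]] [ 0.6026 -0.2826] -0.04192262395139257 0.1791757524354077
[ 71.7694  34.053   -0.0443 -36.1017 -71.7172] [-0.7551 -0.5654 -0.6531 -0.651  -0.862 ]
```

```bash
cat >> cells.py <<'E'
u=np.array([w[1],-w[0]]);ctr=C.mean(0)
wr=np.array([-np.sin(RA),np.cos(RA)])
H=.245
def do(i,spot):
    xy=ctr+w*[.072,.036,0,-.036,-.072][i]
    bot.move_gripper(.05,30)
    c=settle(xy,H+.05,BA);bot.move_l(np.r_[c,H+.01],velocity=.15)
    bot.move_gripper(0,30);g=bot.read_finger_gap()
    bot.move_l(np.r_[c,H+.165],velocity=.25);print("cell",i,"gap",g,bot.read_finger_gap(),bot.read_contact_force())
    if bot.read_finger_gap()<.018: return False
    c=settle(RACK+wr*spot,H+.165,RA);bot.move_l(np.r_[c,H+.09],velocity=.15)
    z=lower(c,H+.09,H+.0165,fmax=8,step=.01,v=.08)
    print("z over slab mm",(np.array(bot.read_position())[2]-H-.016)*1000,bot.read_t())
    if z>H+.0195: return False
    bot.move_gripper(.05,30);p=np.array(bot.read_position());bot.move_l(np.r_[p[:2],H+.09],velocity=.25)
    return True
E
python3 -c "
from cells import *
print(do(0,.062))"
```

```text
err mm [0.0127 0.0295]
cell 0 gap 0.020961881456630027 0.021280673536145114 [ 0.4833 -0.362  -0.4138]
err mm [-0.0212  0.0614]
down 0.2615 dF [-0.3761  0.3654  3.0145]
z over slab mm 0.7981939263746046 45.4167
True
```

```bash
sed -i 's/settle(xy,H+.05,BA)/settle(xy,H+.11,BA)/; s/p\[:2\],H+.09\]/p[:2],H+.13]/' cells.py
python3 -c "
from cells import *
p=np.array(bot.read_position());bot.move_l(np.r_[p[:2],H+.13])
for i,s in ((1,.031),(2,0),(3,-.031),(4,-.062)):
    if not do(i,s): print('STOP');break
else:
    p,im=look(RACK,RA,.5);cv2.imwrite('pics/r.png',im[...,::-1])
    p2,im2=look([.596,.326],.131)
    r=plate(im2,p2,np.array([.596,.326]),.052,(196,58));print(r[:4])
    cv2.imwrite('pics/c4.png',np.hstack([im[:300,180:460,::-1],im2[:300,160:480,::-1]]));print(bot.read_t())
"
```

```text
err mm [-0.0245 -0.034 ]
cell 1 gap 0.021291064622745787 0.021047773264597808 [ 0.4023  0.3242 -1.3174]
err mm [0.0018 0.073 ]
down 0.2615 dF [-1.4194 -0.3487  3.5001]
z over slab mm 0.9405418301846741 56.8167
err mm [-0.0403 -0.0676]
cell 2 gap 0.021215311553236638 0.02091908837792565 [-0.2966  0.382  -1.7868]
err mm [-0.0123  0.0424]
down 0.2615 dF [ 0.1631 -0.9355  3.749 ]
z over slab mm 0.9829044601704778 67.9917
err mm [-0.0408 -0.0373]
cell 3 gap 0.021051310854542628 0.02134158992137877 [ 0.0254  0.3487 -1.9712]
err mm [-0.0222  0.0527]
down 0.2615 dF [-0.7812 -0.8254  4.1984]
z over slab mm 1.0299396165080048 79.2
err mm [ 0.005  -0.0267]
cell 4 gap 0.021117736142538417 0.021094929128970784 [ 0.2381 -0.2925 -0.4226]
err mm [0.0057 0.0666]
down 0.2615 dF [0.1775 0.0544 3.5926]
z over slab mm 1.0235394416288761 90.4417
(np.float64(3.4735194456556604), array([0.5991, 0.3295]), np.float32(0.1742177), [59.527854919433594, 197.0059814453125])
93.7
```

View pics/c4.png

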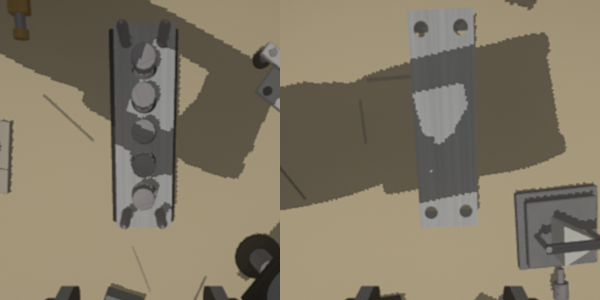

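```bash
python3 - <<'E'
from h import *
xy,a,d=measure([.5991,.3295],.174,.052)
h=pick_plate(xy,a,.052)
c=settle(RACK,h+.17,RA)
p=(np.array(bot.read_position()),np.array(bot.read_tool_rot()))
im=bot.get_image("wrist");cv2.imwrite("pics/held3.png",im[:300,160:480,::-1])
print(bot.read_t(),h,p[0])
E
```

```text
plate [0.5992 0.3298] 0.17528486 [59.421382904052734, 196.52572631835938] t 94.2
gap 0.05749111315901102
lift gap 0.05675118485849905 F [-0.296   1.1771 -2.6219]
err mm [-0.0088 -0.0313]
100.4667 0.19899999999999998 [0.5668 0.014  0.369 ]
```

View pics/held3.png

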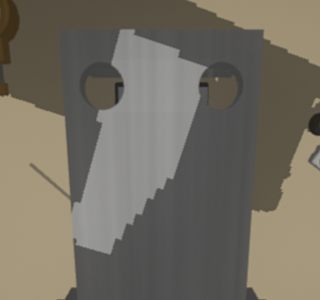

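```bash
python3 - <<'E'
from h import *
h=.199
c=np.array(RACK)+(RACK-np.array(bot.read_position())[:2])*0
c=settle(RACK,h+.17,RA)
z=lower(c,h+.17,h+.0805)
print(bot.read_position()-np.r_[RACK,h+.08],bot.read_contact_force(),bot.read_t())
if z<h+.082:
    bot.move_gripper(.085,40)
    p0=np.array(bot.read_position());bot.move_l(np.r_[p0[:2],.40],velocity=.25)
    p,im=look(RACK,RA,.55)
    bot.goto([.4,.3,.45],down(0.))
    s=bot.get_image("scene");print(bot.read_t())
    cv2.imwrite("pics/fin.png",np.hstack([im[:320,160:480,::-1],s[100:420,180:500,::-1]]))
E
```

```text
err mm [ 0.0018 -0.0015]
down 0.2795 dF [-2.5889  0.6414  7.4044]
[0.     0.     0.0011] [-2.2982 -0.046   4.9458] 104.3833
107.9417
```

View pics/fin.png

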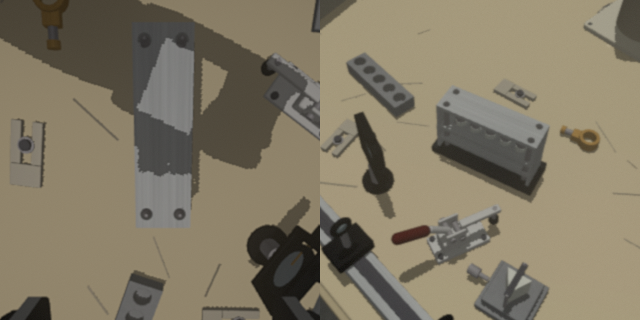

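The stack looks square: posts show in all four cover holes, the block is empty, and the bystanders look to be where they were. Handing in.

```bash
python3 -c "
from rig import bot
bot.pause(.5);bot.finish_job();print(bot.read_t())"
```

```text
the job is handed in; nothing more can be done
the job is handed in; nothing more can be done
```

I stacked both tiers on the rack, moved all five cells into it one to a hole, lowered the cover and handed the job in. The clock read about 108 s just before hand-in, against the 210 s limit. One tier had been knocked about 3 cm aside before I got to it; I measured it again from above and picked it up from its new place.

**Heights:** each part touched down within about 1 mm of its nominal height, with contact forces of 3 to 7.5 N.

**Final pictures:** they show the posts in all four cover holes, the stack square on the base, the holding block empty and the bystanders apparently in place (checked by eye only).

**Checks that disagreed or were missing:**
- My outline measurement of the first seated tier gave 222 x 67 mm instead of 196 x 58, because it also took in the dark slab. I ignored it and used the pictures and the touchdown heights.
- I checked the centring of the upper tier and cover only by hole positions before lowering and by eye afterwards. After hand-in there was no separate measurement or verdict.

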